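# Empty the desk power box and hold its test dial at the third click

## Robot

A 6-joint arm with a two-finger parallel gripper is mounted at the origin on the work surface. World frame = base frame: x ahead of the robot, y to its left, z up, the work surface at z = 0. Lengths are in m, angles in rad, forces in N, time in s.
With the tool pointing down it reaches from about 0.325 to 0.775 m from the base axis. Payload 9.3 kg.
Tool frame: the origin (TCP) lies between the finger pads; the fingertips stand 14 mm ahead of it and the grasp point (between the pads) lies 5 mm behind it; z points along the fingers, y is the line along which they close (so a half turn about z gives the same grasp; the last joint's range is limited). The gripper opens to 85 mm and grips with 20 to 120 N. Pads are 22 mm wide; open, the fingers measure 114 mm over their backs; the gripper's body (76 mm by 85 mm) begins 54 mm behind the grasp point. The pads swing forward as they close: fully open they stand 13 mm farther back than shut.
Start: joints at [-1.363, 0.259, 0.021, 1.334, 0, 1.418], TCP at [0.194, -0.515, 0.217] pointing down, gripper open.
Joint ranges: [-3.04, 3.04], [-0.91, 1.82], [-1.04, 1.36], [-1.92, 1.95], [-1.52, 1.45], [-3.14, 3.14]. Speed limits (rad/s): [2.22, 2.22, 2.79, 3.14, 3.14, 3.14].

## Interface

Orientations are given as [roll, pitch, yaw] about the fixed x, y, z axes, in that order (R = Rz(yaw) Ry(pitch) Rx(roll)).
In Python, from cell import get_state, read_camera, calibration, sign_off, spot_in gives the robot as it stands.
- The arm moves only by the shell command python3 -m pendant 'ROWS' [FORCE]. ROWS is JSON, a list of rows, each an object of numbers: "dx", "dy", "dz": the shift along the world's x, y, z in cm; "wx", "wy", "wz": the turn, a rotation vector about the world's x, y, z in degrees; "claw": the opening, from 0 (shut) to 1 (fully open). A call has 1 to 5 rows; each row is the pose to reach, as a shift and turn from the pose commanded when the call began; what a row does not reach only later rows make up. A row lasts 1/8 s, in which the tool goes at most 62.5 mm and 10.7 degrees, less where a joint would pass 70% of its speed; a pose out of reach is approached as far as the arm can. A call with a gripper value outside its range is refused whole. The fingers move at their own pace and stop on an object; FORCE is the grip in N (left out, the last holds). Time passes only in rows, so rows that repeat a pose let the fingers close. It gives the time, the measured TCP pose, the force, the opening and the grip force at its end, in the units of the state.
- get_state(): the state, without advancing time (a new reading comes with each control period).
- read_camera(name): name is "scene" or "side" or "wrist"; returns (picture, depth): 400x640x3 uint8, blue, green, red; 400x640 float32, m along the optical axis (not along the pixel's ray), 0 where there is no reading.
- calibration(name): a dict with "fx", "fy", "cx", "cy" (pixels), "T" (4x4, takes a point from camera to world coordinates); the wrist camera has in their place "hand_eye" (4x4, takes a point from camera to tool coordinates, whose origin is the TCP and whose axes are the flange's). Camera axes: x right, y down, z forward; pixel columns grow to the right and rows downward; lengths in m; the calibration is good to about 2 mm. A picture is of the moment at which its call begins: read the wrist's pose just before it. calibration takes no time and is no camera call.
- sign_off(): hands the job in; it is judged then, once.
Trained networks look in the newest picture that a camera, given by its name, has taken for a name from the list of things; names that differ only in an ending like _2 or _b are one class to them, and where a whole thing is asked for, a point or a joint stands for the part that bears it (a point fixed in the world has none). Each returns a list of dicts, best first, with "confidence" (0 to 1); they miss things now and then, are a little off and sometimes report something else, mostly with a low value. They report only what shows in the picture. A call takes as long as a camera call. They do not tell look-alikes from the thing itself.
- spot_in(camera, label): "position" ([x, y, z] in m, in the coordinates of the camera as it stood for that picture, good to about 4 mm: the middle of the surface that is visible of it).
The state is a dict: "time": time; "qpos": joint angles; "joint_vel": joint speeds; "tau": joint torques, N m; "tcp_pos": TCP position; "ee_rot": TCP orientation; "ft_force": force on the tool from outside, world axes, zero at the start; "wrist_torque": the same for the moment, N m; "grip_width": finger opening in m; "grip_force": force on a finger pad.
Only numpy, scipy, OpenCV 4.12 (cv2) and the standard library are available. Lean on these libraries where they do the work, as an engineer would, in place of code of your own. Each camera call takes 0.05 s, during which the arm holds its last target. There are 200 camera calls.

## Task

Run the safety test of the desk power box, which works only with its socket empty: first pull the blue charger plug out of the box and stand it upright near the middle of the round wooden coaster, then let go of it. Then push the orange paddle of the sprung dial down past the first two clicks to the third (green mark under the black pointer, not on to the red one) and finish while still holding it there against its spring. Leave the mug, the bell and the tin where they are.

Things in the scene. Friction and masses are not known exactly. Their poses are not given: they have to be found in the camera images.
- power_box: White desk power box, fixed. Origin on the desk under it, z up; -x side faces the robot at yaw 0. Main part 110 (x) x 150 (y -120 to +30) x 60 mm high, socket hole in its top at (0, -60). At y +30 to +120 two cheeks 103 mm high carry the dial: a grey drum, diameter 60, y +40 to +100, level axle along y at x 0, z 85. A black pointer stands over the drum (top at z 123).
- plug: Loose blue charger plug, about 80 g, no cable. Origin: centre of the flat underside of its nose, z up. Nose 30 (x) x 24 (y) x 20 mm high, black and brass; above it the blue head 44 (x) x 34 (y) x 44 mm, to z 64. Starts with the nose fully in the socket, at the box's yaw, the head resting on the box top (60 to 104 mm above the desk). It stands by itself on its nose.
- socket_mouth (a point): Centre of the socket hole (32 x 26 mm) at the box's top, 60 mm above the desk. Two sprung slides in its walls click into a groove of the plug's nose: the plug comes straight up with a pull of some 10 to 20 N, past the click after about 5 mm, clear of the hole after 20 mm.
- coaster: Round wooden coaster with a cork face, 100 mm diameter, 8 mm thick, fixed to the desk. Origin: centre of its underside.
- dial (a joint): Dial angle, rad: 0 at rest, growing as the paddle is pressed down. Clicks at 0.35, 0.70 and 1.05 (third), red end stop at 1.40. Drum marks: white for rest, clicks one and two, green for the third, red for the stop; the one in force lies under the pointer. A spring turns it back to 0 when released; pressing takes about 4 N at first, up to 12 N at the third click.
- paddle_axle (a point): Orange paddle of the dial, 34 mm wide (y), 6 mm thick, reaching from the drum to 100 mm from the axle towards the box's -x side. This point: on the axle, mid-width (box x 0, y +70, z 85). It is 0.5 rad above level at rest, 0.55 rad below level at the third click.
- paddle_pad (a point): Point on the paddle's upper face, 80 mm from the axle, mid-width: a place to press. It moves with the paddle. Pressed straight down 68 mm in front of the axle (box x -68, y +70), the face there sinks from 126 mm above the desk at rest to 47 mm at the third click (a wide fingertip touches with its edge, some mm earlier).
- mug: Coral ceramic mug, 80 mm diameter, 92 mm high, loose. Origin: centre of its underside. Leave alone.
- bell: Chrome desk bell, 84 mm diameter, 56 mm high, loose. Origin: centre of its underside. Leave alone.
- tin: Silver aluminium tin, lid shut, 62 x 97 x 30 mm, loose. Origin: centre of its underside. Leave alone.
Things that resemble listed ones, but are neither listed nor needed, are in the scene too. Of the things like the coaster, leave any that is grey or purple; of the rest the smaller one is meant.

How it is judged:
On the way, in this order (a step that is already met when the one before it is completed fails the run):
1. the plug is pulled right out of the socket (distance between plug and socket_mouth above 0.06 m), for 0.1 s.
2. the plug stands upright on the coaster, let go (horizontal distance between plug and coaster below 0.032 m and z of plug in the frame of coaster between 0.004 and 0.013 m and angle between plug's own z axis and vertical below 0.15 rad and linear speed of plug below 0.03 m/s and contact force between each of the arm, the fingers and plug below 0.1 N), for 0.3 s.
3. the dial is held at the third click by the robot (value of joint dial between 0.9 and 1.2 rad and contact force between any of the fingers, the arm and dial above 1 N), for 0.3 s.
At the end, for the whole second after the job is handed in: The plug is out of the box and stands upright (within 0.15 rad) and at rest on the coaster, its middle within 32 mm of the coaster's, not touched by the robot; the dial is at its third click (joint 0.90 to 1.20 rad) and the robot presses on the paddle with more than 1 N (all of step 2 and all of step 3 and distance between plug and socket_mouth above 0.06 m); the arm keeps its last pose, push and grip.
It fails at once if the dial is turned before the plug is out of the socket (value of joint dial above 0.25 rad and distance between plug and socket_mouth below 0.03 m).
It fails at once if the mug is pushed more than 30 mm or tipped (distance of mug from where it was at the start of the episode above 0.03 m or angle between mug's own z axis and vertical above 0.4 rad).
It fails at once if the bell is pushed more than 30 mm or tipped (distance of bell from where it was at the start of the episode above 0.03 m or angle between bell's own z axis and vertical above 0.4 rad).
It fails at once if the tin is pushed more than 30 mm or tipped (distance of tin from where it was at the start of the episode above 0.03 m or angle between tin's own z axis and vertical above 0.4 rad).
It also fails if it takes over 51 s, if anything falls off the work surface, if the arm or the gripper's body presses on something with over 40 N, if the wrist force passes 120 N, or if a joint passes its speed limit or range.

## Working session

There is one attempt and no reset: what is moved stays moved. The work goes in short steps, Python scripts to look and compute and a shell command to move; the robot and the scene stay as the last step left them, time stands still between calls to the robot, and variables do not carry over. Pictures are saved under pics/ and viewed, at most 10 in all, crops included, and the job is handed in when it is done.

```bash
ls; mkdir -p pics; cat > h.py <<'E'
import numpy as np, cv2
from cell import *
from scipy.spatial.transform import Rotation as R
def Tcam(n):
    c=calibration(n)
    if n!='wrist': return np.array(c['T'])
    s=get_state(); T=np.eye(4); T[:3,3]=s['tcp_pos']; T[:3,:3]=R.from_euler('xyz',s['ee_rot']).as_matrix()
    return T@np.array(c['hand_eye'])
def look(n):
    T=Tcam(n); im,d=read_camera(n); return im,d,T
def cloud(n,d,T):
    c=calibration(n); v,u=np.mgrid[:400,:640]
    P=np.stack([(u-c['cx'])/c['fx']*d,(v-c['cy'])/c['fy']*d,d],-1)
    W=P@T[:3,:3].T+T[:3,3]; W[d<=0]=np.nan; return W
def proj(n,T,p):
    c=calibration(n); q=T[:3,:3].T@(np.array(p)-T[:3,3]); return [round(float(c['fx']*q[0]/q[2]+c['cx'])),round(float(c['fy']*q[1]/q[2]+c['cy']))]
def spots(n,T,labels):
    for l in labels:
        for r in spot_in(n,l)[:4]:
            w=T[:3,:3]@np.array(r['position'])+T[:3,3]
            print(n,l,round(r['confidence'],2),w.round(3),proj(n,T,w))
E
python3 - <<'E'
from h import *
s=get_state(); print(s['time'],s['tcp_pos'],s['ee_rot'],s['qpos'])
ims=[]
for n in ['scene','side']:
    im,d,T=look(n); cv2.imwrite(f'pics/{n}0.png',im); np.savez(f'{n}0.npz',im=im,d=d,T=T)
    spots(n,T,['power_box','plug','coaster','paddle_pad','mug','bell','tin'])
    print(n,T[:3,3].round(2),T[:3,2].round(2))
E
```

```text
pics
0.0 [ 0.19408797 -0.51427517  0.21666399] [-3.14023379e+00 -2.04007949e-04  3.60793252e-01] [-1.36260027e+00  2.59186334e-01  2.07480459e-02  1.33373212e+00
 -4.91705907e-06  1.41819899e+00]
scene power_box 0.83 [0.595 0.033 0.064] [337, 253]
scene plug 0.58 [ 0.611 -0.048  0.104] [308, 228]
scene coaster 0.95 [ 0.442 -0.302  0.009] [290, 158]
scene coaster 0.91 [ 0.293 -0.321  0.007] [321, 130]
scene coaster 0.76 [ 0.414 -0.48   0.014] [259, 123]
scene coaster 0.68 [ 0.624 -0.264  0.009] [251, 201]
scene paddle_pad 0.62 [0.562 0.065 0.109] [358, 244]
scene mug 0.62 [0.418 0.326 0.055] [482, 288]
scene bell 0.91 [0.772 0.207 0.038] [338, 366]
scene bell 0.74 [ 0.442 -0.301  0.009] [291, 159]
scene tin 0.89 [ 0.767 -0.17   0.035] [229, 250]
scene tin 0.53 [ 0.443 -0.302  0.006] [290, 159]
scene [0.93 0.3  0.9 ] [-0.41 -0.4  -0.82]
side power_box 0.92 [0.552 0.065 0.06 ] [279, 231]
side plug 0.61 [0.543 0.064 0.108] [281, 217]
side plug 0.52 [ 0.594 -0.048  0.089] [291, 197]
side coaster 0.64 [ 0.44  -0.297  0.009] [379, 197]
side coaster 0.56 [ 0.613 -0.259  0.012] [326, 186]
side coaster 0.5 [ 0.445 -0.461  0.016] [400, 174]
side paddle_pad 0.74 [0.542 0.068 0.108] [280, 218]
side mug 0.62 [0.424 0.333 0.059] [247, 320]
side bell 0.82 [0.747 0.214 0.024] [186, 246]
side bell 0.45 [ 0.593 -0.044  0.089] [291, 198]
side tin 0.67 [ 0.747 -0.166  0.025] [276, 183]
side [-0.02  0.73  0.73] [ 0.47 -0.69 -0.55]
```

View pics/scene0.png

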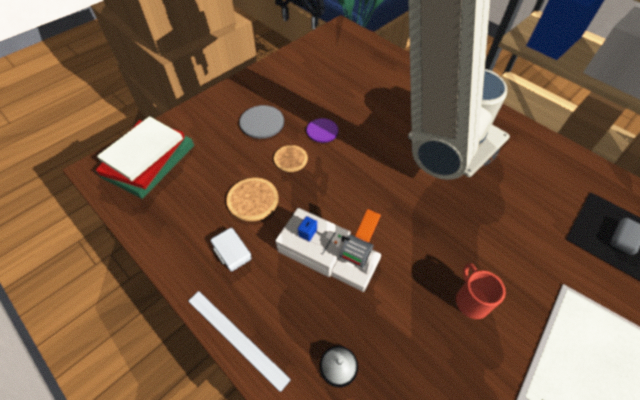

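View pics/side0.png

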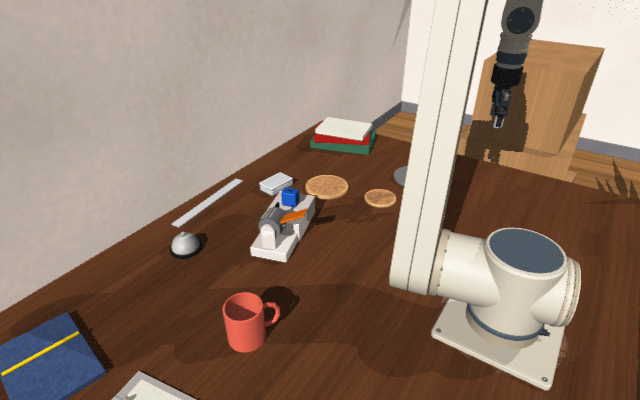

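The scene view shows four coaster-like discs: grey (262,122), purple (322,130), small wooden (291,158) and large wooden (252,200). The small wooden one is my choice. The only blue plug is at (308,228) in the scene view and (291,197) in the side view. The paddle is at (368,225), with the mug (480,293), bell (338,366) and tin (231,250) nearby. Next I measure these and make one close crop.

```bash
python3 - <<'E'
from h import *
for n in ['scene','side']:
    z=np.load(n+'0.npz'); im,d,T=z['im'],z['d'],z['T']; W=cloud(n,d,T)
    hsv=cv2.cvtColor(im,cv2.COLOR_BGR2HSV)
    near=lambda p,r: np.hypot(W[...,0]-p[0],W[...,1]-p[1])<r
    def st(name,m):
        P=W[m]; 
        if len(P)<5: print(n,name,len(P));return
        r=cv2.minAreaRect(P[:,:2].astype(np.float32)*1000)
        print(n,name,len(P),'mean',P.mean(0).round(3),'z%',np.percentile(P[:,2],[5,50,95]).round(3),'rect',np.round(r[0]),np.round(r[1]),round(r[2],1))
    blue=(hsv[...,0]>105)&(hsv[...,0]<130)&(hsv[...,1]>120)&near((.6,-.048),.06)
    st('plug',blue); st('plugtop',blue&(W[...,2]>.098))
    wood=(hsv[...,0]>5)&(hsv[...,0]<25)&(hsv[...,2]>120)
    st('coaster_s',wood&near((.442,-.3),.07)&(W[...,2]>.003)); st('coaster_L',wood&near((.62,-.262),.09)&(W[...,2]>.003))
    org=(hsv[...,0]>4)&(hsv[...,0]<18)&(hsv[...,1]>180)&near((.55,.066),.08)&(W[...,2]>.04)
    st('paddle',org)
    white=(hsv[...,1]<60)&(hsv[...,2]>100)&near((.6,.0),.13)&(abs(W[...,2]-.06)<.006); st('boxtop',white)
    st('box',near((.6,.03),.15)&(W[...,2]>.02))
z=np.load('scene0.npz')['im']
cv2.imwrite('pics/crop.png',cv2.resize(z[100:300,220:400],None,fx=3,fy=3,interpolation=cv2.INTER_CUBIC)[:600])
E
```

```text
scene plug 316 mean [ 0.611 -0.051  0.099] z% [0.077 0.104 0.108] rect [608. -55.] [42. 34.] 19.8
scene plugtop 225 mean [ 0.609 -0.054  0.105] z% [0.1   0.105 0.108] rect [608. -56.] [41. 33.] 17.0
scene coaster_s 693 mean [ 0.443 -0.303  0.009] z% [0.006 0.009 0.012] rect [ 440. -304.] [107. 103.] 63.5
scene coaster_L 1730 mean [ 0.62  -0.265  0.013] z% [0.009 0.013 0.016] rect [ 614. -271.] [151. 140.] 52.4
scene paddle 430 mean [0.514 0.051 0.12 ] z% [0.105 0.121 0.135] rect [514.  51.] [63. 34.] 16.7
scene boxtop 1904 mean [ 0.608 -0.035  0.061] z% [0.058 0.061 0.064] rect [590.  -4.] [112. 230.] 17.1
scene box 4812 mean [0.594 0.012 0.07 ] z% [0.03  0.062 0.121] rect [576.  -4.] [142. 244.] 20.5
side plug 286 mean [ 0.599 -0.049  0.089] z% [0.065 0.091 0.105] rect [604. -56.] [43. 37.] 14.3
side plugtop 111 mean [ 0.602 -0.054  0.103] z% [0.099 0.103 0.105] rect [603. -55.] [44. 35.] 9.0
side coaster_s 453 mean [ 0.438 -0.303  0.008] z% [0.005 0.008 0.01 ] rect [ 440. -306.] [ 98. 100.] 36.2
side coaster_L 806 mean [ 0.613 -0.263  0.011] z% [0.007 0.011 0.013] rect [ 615. -267.] [139. 143.] 31.0
side paddle 164 mean [0.512 0.055 0.118] z% [0.103 0.118 0.134] rect [513.  52.] [63. 33.] 18.2
side boxtop 462 mean [ 0.585 -0.031  0.059] z% [0.056 0.059 0.062] rect [589.  -5.] [110. 232.] 17.5
side box 2634 mean [0.562 0.031 0.067] z% [0.026 0.06  0.116] rect [574.  -4.] [140. 245.] 20.3
```

View pics/crop.png

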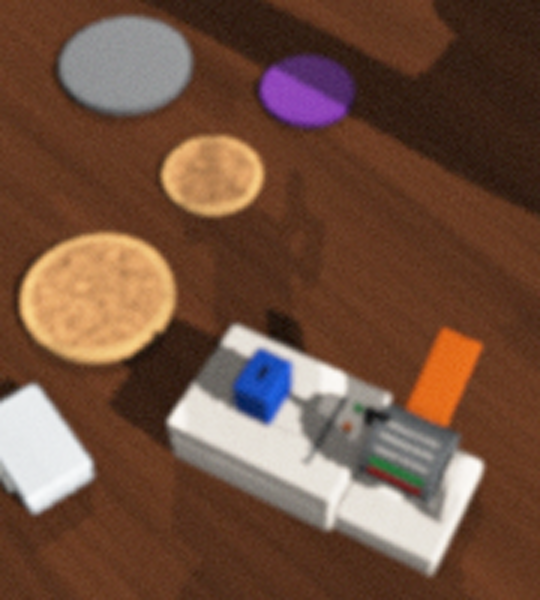

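The crop confirms the small wood coaster at crop (212,175), clearly smaller than the wooden disc at (98,298), and the blue plug in the box at (263,385). The coaster is at about (0.440, -0.304), with its top at 8 mm. The plug is at about (0.605, -0.055), with a yaw of about 17°. I'll move above the plug.

```bash
python3 -m pendant '[{"dx":5,"dy":5,"dz":1},{"dx":10,"dy":9.5,"dz":2},{"dx":15,"dy":14,"dz":3},{"dx":19,"dy":18.5,"dz":3},{"dx":23,"dy":23,"dz":3}]'; python3 -m pendant '[{"dx":4,"dy":5},{"dx":8,"dy":9.5},{"dx":12,"dy":14,"wz":-1},{"dx":16,"dy":18.5,"wz":-2},{"dx":18.1,"dy":22.5,"wz":-3.7}]'; python3 -m pendant '[{},{}]'
python3 - <<'E'
from h import *
s=get_state(); print(s['time'],s['tcp_pos'],s['ee_rot'])
im,d,T=look('wrist'); cv2.imwrite('pics/w1.png',im); np.savez('w1.npz',im=im,d=d,T=T); spots('wrist',T,['plug','paddle_pad','power_box'])
E
```

```text
0.8 [ 0.19417157 -0.5145708   0.21728932] [-3.14157882e+00 -5.13801932e-06  3.60871249e-01]invalid input at $[0]: expected keys dx, dy, dz, wx, wy, wz, claw
invalid input at $[0]: expected keys dx, dy, dz, wx, wy, wz, claw
invalid input at $[0]: expected keys dx, dy, dz, wx, wy, wz, claw
```

View pics/w1.png

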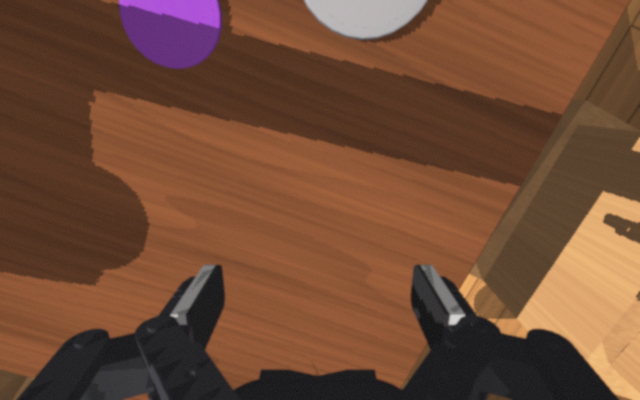

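All seven keys are needed in every row, so the arm didn't move. This picture only shows the desk, with the purple disc at (175,25) and the grey one at (365,10).

```bash
python3 -m pendant '[{"dx":4,"dy":4.5,"dz":1,"wx":0,"wy":0,"wz":0,"claw":1},{"dx":8,"dy":9,"dz":2,"wx":0,"wy":0,"wz":0,"claw":1},{"dx":12,"dy":13.5,"dz":3,"wx":0,"wy":0,"wz":0,"claw":1},{"dx":16,"dy":18,"dz":3,"wx":0,"wy":0,"wz":0,"claw":1},{"dx":20,"dy":22.5,"dz":3,"wx":0,"wy":0,"wz":0,"claw":1}]'; python3 -m pendant '[{"dx":4,"dy":4.5,"dz":0,"wx":0,"wy":0,"wz":0,"claw":1},{"dx":8,"dy":9,"dz":0,"wx":0,"wy":0,"wz":-1,"claw":1},{"dx":12,"dy":13.5,"dz":0,"wx":0,"wy":0,"wz":-2,"claw":1},{"dx":16,"dy":18,"dz":0,"wx":0,"wy":0,"wz":-3.7,"claw":1},{"dx":19,"dy":22,"dz":0,"wx":0,"wy":0,"wz":-3.7,"claw":1}]'; python3 -m pendant '[{"dx":0,"dy":0,"dz":0,"wx":0,"wy":0,"wz":0,"claw":1},{"dx":0,"dy":0,"dz":0,"wx":0,"wy":0,"wz":0,"claw":1}]'
python3 - <<'E'
from h import *
s=get_state(); print(s['time'],s['tcp_pos'],s['ee_rot'])
im,d,T=look('wrist'); cv2.imwrite('pics/w2.png',im); np.savez('w2.npz',im=im,d=d,T=T); spots('wrist',T,['plug','paddle_pad','power_box'])
E
```

```text
time: 1.62
tcp_pos: [0.3952, -0.2881, 0.2476]
ee_rot: [3.141, -0.0, 0.361]
ft_force: [-0.5, 0.0, 0.2]
grip_width: 0.0856
grip_force: 0.0
time: 2.25
tcp_pos: [0.5855, -0.0676, 0.2471]
ee_rot: [3.142, -0.0, 0.297]
ft_force: [0.7, -1.0, -0.4]
grip_width: 0.0857
grip_force: 0.0
time: 2.5
tcp_pos: [0.584, -0.0696, 0.247]
ee_rot: [-3.142, 0.001, 0.297]
ft_force: [-0.1, 0.6, -0.3]
grip_width: 0.0851
grip_force: 0.0
2.5 [ 0.58396985 -0.06955084  0.24704826] [-3.14154618e+00  6.10602485e-04  2.96949958e-01]
wrist paddle_pad 0.86 [0.555 0.058 0.111] [176, 176]
wrist power_box 0.88 [0.587 0.015 0.06 ] [242, 147]
```

View pics/w2.png

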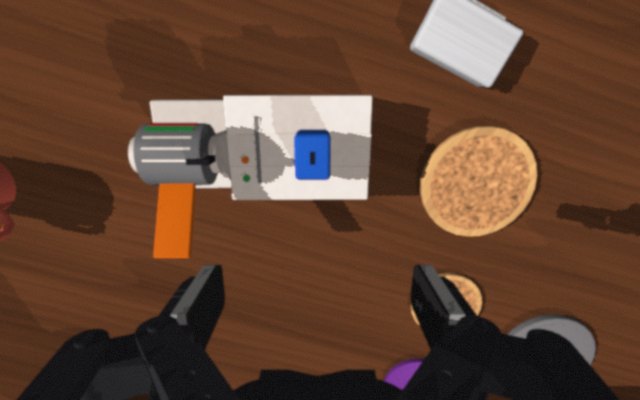

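The wrist view shows the box square to the picture, with the plug at (312,155), the dial at (175,153) and the paddle at (173,220). I'll measure from this view.

```bash
python3 - <<'E'
from h import *
z=np.load('w2.npz'); im,d,T=z['im'],z['d'],z['T']; W=cloud('wrist',d,T)
hsv=cv2.cvtColor(im,cv2.COLOR_BGR2HSV)
near=lambda p,r: np.hypot(W[...,0]-p[0],W[...,1]-p[1])<r
def st(name,m):
    P=W[m]; r=cv2.minAreaRect(P[:,:2].astype(np.float32)*1000)
    print(name,len(P),P.mean(0).round(4),'z%',np.percentile(P[:,2],[5,50,95]).round(3),np.round(r[0]),np.round(r[1]),round(r[2],1))
blue=(hsv[...,0]>105)&(hsv[...,0]<130)&(hsv[...,1]>120)&near((.6,-.05),.06)
st('plugtop',blue&(W[...,2]>.098))
st('paddle',(hsv[...,0]>4)&(hsv[...,0]<18)&(hsv[...,1]>180)&near((.53,.06),.08)&(W[...,2]>.04))
m=(abs(W[...,2]-.06)<.006)&near((.6,0),.16)&(hsv[...,1]<70); st('boxtop',m)
st('tall',near((.59,.05),.1)&(W[...,2]>.095)&~blue&(hsv[...,1]<100))
E
```

```text
plugtop 1552 [ 0.6085 -0.0568  0.1057] z% [0.102 0.104 0.105] [607. -54.] [ 43. 105.] 13.7
paddle 2734 [0.5155 0.049  0.1184] z% [0.103 0.119 0.134] [534.  58.] [ 92. 103.] 82.5
boxtop 13013 [ 0.606  -0.0401  0.0598] z% [0.058 0.06  0.061] [601. -38.] [110. 160.] 17.0
tall 19183 [ 0.5774 -0.0007  0.2773] z% [0.104 0.326 0.345] [577.  29.] [ 60. 161.] 12.0
```

The plug is at (0.607, -0.056), with its top at 104 mm and a yaw of 0.297, which the tool already matches. Descending to grasp.

```bash
python3 -m pendant '[{"dx":2.3,"dy":1.35,"dz":-3,"wx":0,"wy":0,"wz":0,"claw":1},{"dx":2.3,"dy":1.35,"dz":-7,"wx":0,"wy":0,"wz":0,"claw":1},{"dx":2.3,"dy":1.35,"dz":-11,"wx":0,"wy":0,"wz":0,"claw":0.8},{"dx":2.3,"dy":1.35,"dz":-14.5,"wx":0,"wy":0,"wz":0,"claw":0.8},{"dx":2.3,"dy":1.35,"dz":-16.6,"wx":0,"wy":0,"wz":0,"claw":0.8}]' 50; python3 -m pendant '[{"dx":0,"dy":0,"dz":0,"wx":0,"wy":0,"wz":0,"claw":0.5},{"dx":0,"dy":0,"dz":0,"wx":0,"wy":0,"wz":0,"claw":0.2},{"dx":0,"dy":0,"dz":0,"wx":0,"wy":0,"wz":0,"claw":0.2},{"dx":0,"dy":0,"dz":0,"wx":0,"wy":0,"wz":0,"claw":0.2},{"dx":0,"dy":0,"dz":0,"wx":0,"wy":0,"wz":0,"claw":0.2}]'
```

```text
time: 3.32
tcp_pos: [0.6061, -0.0569, 0.0797]
ee_rot: [-3.141, 0.001, 0.295]
ft_force: [0.4, 0.4, -0.4]
grip_width: 0.0685
grip_force: 0.0
time: 3.95
tcp_pos: [0.6078, -0.0566, 0.0827]
ee_rot: [3.14, -0.002, 0.296]
ft_force: [-2.0, -2.6, 6.3]
grip_width: 0.0323
grip_force: 50.6
```

It's gripped: width 32 mm at 50 N. Pulling straight up.

```bash
python3 -m pendant '[{"dx":0,"dy":0,"dz":0.5,"wx":0,"wy":0,"wz":0,"claw":0.2},{"dx":0,"dy":0,"dz":1,"wx":0,"wy":0,"wz":0,"claw":0.2},{"dx":0,"dy":0,"dz":1.5,"wx":0,"wy":0,"wz":0,"claw":0.2},{"dx":0,"dy":0,"dz":2.5,"wx":0,"wy":0,"wz":0,"claw":0.2},{"dx":0,"dy":0,"dz":3.5,"wx":0,"wy":0,"wz":0,"claw":0.2}]' 70; python3 -m pendant '[{"dx":0,"dy":0,"dz":2,"wx":0,"wy":0,"wz":0,"claw":0.2},{"dx":0,"dy":0,"dz":5,"wx":0,"wy":0,"wz":0,"claw":0.2},{"dx":0,"dy":0,"dz":8,"wx":0,"wy":0,"wz":0,"claw":0.2},{"dx":0,"dy":0,"dz":8,"wx":0,"wy":0,"wz":0,"claw":0.2}]'
python3 - <<'E'
from h import *
for n in ['scene','wrist']:
    im,d,T=look(n); W=cloud(n,d,T); hsv=cv2.cvtColor(im,cv2.COLOR_BGR2HSV)
    m=(hsv[...,0]>105)&(hsv[...,0]<130)&(hsv[...,1]>120)&(np.hypot(W[...,0]-.607,W[...,1]+.056)<.07)
    P=W[m]; print(n,len(P),P.mean(0) if len(P) else 0, np.percentile(P[:,2],[2,50,98]) if len(P) else 0)
    cv2.imwrite(f'pics/{n}3.png',im)
a=cv2.imread('pics/scene3.png')[120:300,220:420]; b=cv2.imread('pics/wrist3.png')[100:400,120:520]
cv2.imwrite('pics/lift.png',np.hstack([cv2.resize(a,(400,360)),cv2.resize(b,(400,360))]))
E
```

```text
time: 4.58
tcp_pos: [0.6074, -0.056, 0.1175]
ee_rot: [3.141, -0.001, 0.296]
ft_force: [-0.3, -0.7, -0.1]
grip_width: 0.0317
grip_force: 73.1
time: 5.08
tcp_pos: [0.6082, -0.0562, 0.1994]
ee_rot: [3.139, -0.004, 0.296]
ft_force: [0.1, -0.5, -0.8]
grip_width: 0.0318
grip_force: 73.1
scene 387 [ 0.61581112 -0.05039767  0.21679694] [0.18249441 0.22048098 0.28346547]
wrist 6871 [ 0.61320892 -0.05405549  0.21433489] [0.18364486 0.21804576 0.21984338]
```

View pics/lift.png

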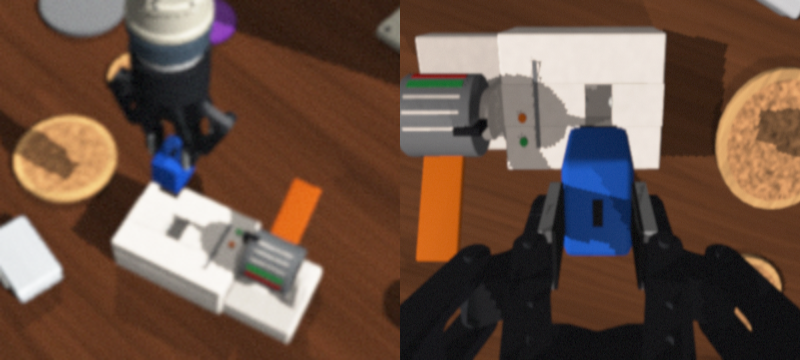

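The plug is out and held squarely: it shows at (172,165) in the left half and at (600,190) in the right half, with the socket empty behind it. Its top is about 20 mm above the TCP, so its underside is about 43 mm below. Carrying it to the coaster.

```bash
python3 -m pendant '[{"dx":-2.5,"dy":-3.7,"dz":0,"wx":0,"wy":0,"wz":0,"claw":0.2},{"dx":-6,"dy":-9,"dz":0,"wx":0,"wy":0,"wz":0,"claw":0.2},{"dx":-9.5,"dy":-14,"dz":0,"wx":0,"wy":0,"wz":0,"claw":0.2},{"dx":-12.5,"dy":-18.5,"dz":0,"wx":0,"wy":0,"wz":0,"claw":0.2},{"dx":-15,"dy":-22.5,"dz":0,"wx":0,"wy":0,"wz":0,"claw":0.2}]'; python3 -m pendant '[{"dx":-1.7,"dy":-2.3,"dz":-4,"wx":0,"wy":0,"wz":0,"claw":0.2},{"dx":-1.7,"dy":-2.3,"dz":-8,"wx":0,"wy":0,"wz":0,"claw":0.2},{"dx":-1.7,"dy":-2.3,"dz":-11,"wx":0,"wy":0,"wz":0,"claw":0.2},{"dx":-1.7,"dy":-2.3,"dz":-12,"wx":0,"wy":0,"wz":0,"claw":0.2},{"dx":-1.7,"dy":-2.3,"dz":-12,"wx":0,"wy":0,"wz":0,"claw":0.2}]'
python3 - <<'E'
from h import *
for n in ['wrist','side','scene']:
    im,d,T=look(n); W=cloud(n,d,T); hsv=cv2.cvtColor(im,cv2.COLOR_BGR2HSV); nr=np.hypot(W[...,0]-.44,W[...,1]+.304)
    m=(hsv[...,0]>105)&(hsv[...,0]<130)&(hsv[...,1]>120)&(nr<.07)
    P=W[m]
    if len(P)<20: print(n,'none'); continue
    zt=np.percentile(P[:,2],85); Q=P[abs(P[:,2]-zt)<.006]
    A=np.c_[Q[:,:2]-Q[:,:2].mean(0),np.ones(len(Q))]; print(n,len(Q),Q.mean(0).round(4),'slope',np.linalg.lstsq(A,Q[:,2],rcond=None)[0].round(3),'zr',np.percentile(P[:,2],[2,98]).round(3))
    c=(hsv[...,0]>5)&(hsv[...,0]<25)&(hsv[...,2]>110)&(nr<.07)&(W[...,2]>.003)&(W[...,2]<.015)
    if c.sum()>20: r=cv2.minAreaRect(W[c][:,:2].astype(np.float32)*1000); print(' coaster',np.round(r[0]),np.round(r[1]),np.median(W[c][:,2]).round(4))
E
```

```text
time: 5.8
tcp_pos: [0.4554, -0.2822, 0.1952]
ee_rot: [-3.14, 0.001, 0.296]
ft_force: [0.4, -0.5, -1.4]
grip_width: 0.0314
grip_force: 73.1
time: 6.42
tcp_pos: [0.44, -0.3038, 0.0759]
ee_rot: [-3.14, 0.001, 0.296]
ft_force: [0.1, -0.2, -1.2]
grip_width: 0.0313
grip_force: 73.1
wrist 5427 [ 0.442  -0.3028  0.0965] slope [-0.024 -0.012  0.096] zr [0.062 0.098]
 coaster [ 449. -303.] [84. 99.] 0.0079
side 28 [ 0.4381 -0.2881  0.0856] slope [-0.101  0.44   0.086] zr [0.05  0.097]
 coaster [ 451. -297.] [ 69. 101.] 0.0077
scene 110 [ 0.4462 -0.3026  0.0995] slope [-0.012 -0.025  0.099] zr [0.062 0.14 ]
 coaster [ 440. -298.] [ 96. 106.] 0.0096
```

The plug is upright over the coaster, 24 mm above it. Lowering.

```bash
python3 -m pendant '[{"dx":0,"dy":0,"dz":-1,"wx":0,"wy":0,"wz":0,"claw":0.2},{"dx":0,"dy":0,"dz":-1.8,"wx":0,"wy":0,"wz":0,"claw":0.2},{"dx":0,"dy":0,"dz":-2.2,"wx":0,"wy":0,"wz":0,"claw":0.2},{"dx":0,"dy":0,"dz":-2.4,"wx":0,"wy":0,"wz":0,"claw":0.2},{"dx":0,"dy":0,"dz":-2.4,"wx":0,"wy":0,"wz":0,"claw":0.2}]'
```

```text
time: 7.2
tcp_pos: [0.4402, -0.3041, 0.0522]
ee_rot: [-3.141, 0.0, 0.296]
ft_force: [0.0, -0.7, -1.3]
grip_width: 0.0317
grip_force: 73.1
```

```bash
python3 -m pendant '[{"dx":0,"dy":0,"dz":-0.1,"wx":0,"wy":0,"wz":0,"claw":0.2},{"dx":0,"dy":0,"dz":-0.2,"wx":0,"wy":0,"wz":0,"claw":0.2},{"dx":0,"dy":0,"dz":-0.2,"wx":0,"wy":0,"wz":0,"claw":0.2}]'
```

```text
time: 7.58
tcp_pos: [0.4403, -0.3043, 0.0508]
ee_rot: [3.141, -0.0, 0.296]
ft_force: [-0.9, -0.2, 4.3]
grip_width: 0.0313
grip_force: 73.7
```

It's touching, with 4 N upward. I'll release gradually, then lift.

```bash
python3 -m pendant '[{"dx":0,"dy":0,"dz":0,"wx":0,"wy":0,"wz":0,"claw":0.45},{"dx":0,"dy":0,"dz":0,"wx":0,"wy":0,"wz":0,"claw":0.7},{"dx":0,"dy":0,"dz":0,"wx":0,"wy":0,"wz":0,"claw":0.9},{"dx":0,"dy":0,"dz":0,"wx":0,"wy":0,"wz":0,"claw":0.9},{"dx":0,"dy":0,"dz":1,"wx":0,"wy":0,"wz":0,"claw":0.9}]'; python3 -m pendant '[{"dx":0,"dy":0,"dz":3,"wx":0,"wy":0,"wz":0,"claw":0.9},{"dx":0,"dy":0,"dz":7,"wx":0,"wy":0,"wz":0,"claw":0.9},{"dx":0,"dy":0,"dz":12,"wx":0,"wy":0,"wz":0,"claw":0.9},{"dx":0,"dy":0,"dz":15,"wx":0,"wy":0,"wz":0,"claw":0.9},{"dx":0,"dy":0,"dz":15,"wx":0,"wy":0,"wz":0,"claw":0.9}]'
python3 - <<'E'
from h import *
for n in ['wrist','scene']:
    im,d,T=look(n); W=cloud(n,d,T); hsv=cv2.cvtColor(im,cv2.COLOR_BGR2HSV); nr=np.hypot(W[...,0]-.44,W[...,1]+.304)
    m=(hsv[...,0]>105)&(hsv[...,0]<130)&(hsv[...,1]>120)&(nr<.07)
    P=W[m]; Q=P[abs(P[:,2]-np.percentile(P[:,2],85))<.006]
    A=np.c_[Q[:,:2]-Q[:,:2].mean(0),np.ones(len(Q))]; print(n,len(Q),Q.mean(0).round(4),'slope',np.linalg.lstsq(A,Q[:,2],rcond=None)[0].round(3))
    c=(hsv[...,0]>5)&(hsv[...,0]<25)&(hsv[...,2]>110)&(nr<.07)&(W[...,2]>.003)&(W[...,2]<.015)
    r=cv2.minAreaRect(W[c][:,:2].astype(np.float32)*1000); print(' coaster',np.round(r[0]),np.round(r[1]),np.median(W[c][:,2]).round(4))
    if n=='wrist': cv2.imwrite('pics/placed.png',im)
E
```

```text
time: 8.2
tcp_pos: [0.4398, -0.3037, 0.0601]
ee_rot: [-3.14, 0.001, 0.296]
ft_force: [-0.0, 0.5, 0.5]
grip_width: 0.0769
grip_force: 0.0
time: 8.82
tcp_pos: [0.4409, -0.3048, 0.2133]
ee_rot: [3.137, -0.003, 0.296]
ft_force: [0.4, 0.2, -1.0]
grip_width: 0.077
grip_force: 0.0
wrist 1438 [ 0.4416 -0.3039  0.0715] slope [-0.017 -0.007  0.071]
 coaster [ 442. -306.] [99. 99.] 0.0079
scene 136 [ 0.4409 -0.3022  0.0732] slope [-0.004 -0.031  0.073]
 coaster [ 441. -298.] [ 92. 106.] 0.0095
```

View pics/placed.png

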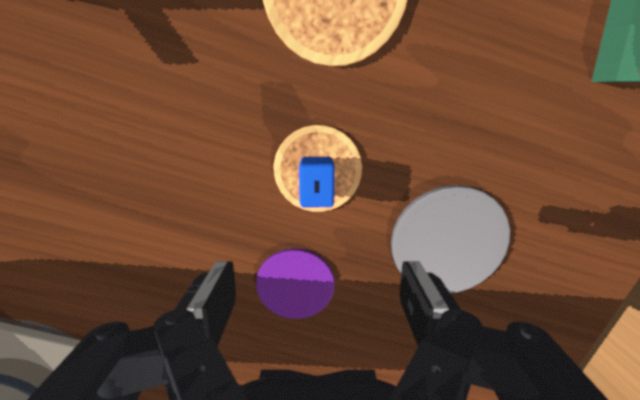

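The plug stands upright on the small coaster at (317,183). It's about 2 mm off the coaster's centre and free of the fingers. Next I go above the press point at (0.504, 0.048), closing the fingers on the way.

```bash
python3 -m pendant '[{"dx":0.8,"dy":4,"dz":0,"wx":0,"wy":0,"wz":0,"claw":0.9},{"dx":1.8,"dy":10,"dz":0,"wx":0,"wy":0,"wz":0,"claw":0.5},{"dx":2.9,"dy":16,"dz":0,"wx":0,"wy":0,"wz":0,"claw":0},{"dx":4,"dy":22,"dz":0,"wx":0,"wy":0,"wz":0,"claw":0},{"dx":5,"dy":28,"dz":0,"wx":0,"wy":0,"wz":0,"claw":0}]'; python3 -m pendant '[{"dx":1,"dy":5,"dz":0,"wx":0,"wy":0,"wz":0,"claw":0},{"dx":1.3,"dy":7.2,"dz":0,"wx":0,"wy":0,"wz":0,"claw":0},{"dx":1.3,"dy":7.2,"dz":0,"wx":0,"wy":0,"wz":0,"claw":0}]'
```

```text
time: 9.55
tcp_pos: [0.4896, -0.0221, 0.2092]
ee_rot: [-3.141, 0.002, 0.296]
ft_force: [0.6, -0.5, -0.4]
grip_width: 0.0033
grip_force: 0.0
time: 9.93
tcp_pos: [0.5026, 0.0494, 0.2091]
ee_rot: [-3.141, 0.002, 0.299]
ft_force: [-0.3, -0.3, -0.3]
grip_width: 0.0
grip_force: 0.0
```

```bash
python3 -m pendant '[{"dx":0.1,"dy":-0.1,"dz":-3,"wx":0,"wy":0,"wz":0,"claw":0},{"dx":0.1,"dy":-0.1,"dz":-5.5,"wx":0,"wy":0,"wz":0,"claw":0},{"dx":0.1,"dy":-0.1,"dz":-7.5,"wx":0,"wy":0,"wz":0,"claw":0},{"dx":0.1,"dy":-0.1,"dz":-9.5,"wx":0,"wy":0,"wz":0,"claw":0},{"dx":0.1,"dy":-0.1,"dz":-11,"wx":0,"wy":0,"wz":0,"claw":0}]' ; python3 -m pendant '[{"dx":0,"dy":0,"dz":-1,"wx":0,"wy":0,"wz":0,"claw":0},{"dx":0,"dy":0,"dz":-2,"wx":0,"wy":0,"wz":0,"claw":0},{"dx":0,"dy":0,"dz":-2.6,"wx":0,"wy":0,"wz":0,"claw":0},{"dx":0,"dy":0,"dz":-3.1,"wx":0,"wy":0,"wz":0,"claw":0},{"dx":0,"dy":0,"dz":-3.1,"wx":0,"wy":0,"wz":0,"claw":0}]'
python3 - <<'E'
from h import *
print(get_state()['ft_force'])
im,d,T=look('wrist'); im2,d2,T2=look('scene'); np.savez('p.npz',d=d2,T=T2,im=im2)
cv2.imwrite('pics/press.png',np.hstack([cv2.resize(im[60:400,0:360],(400,378)),cv2.resize(im2[190:300,300:416],(400,378),interpolation=cv2.INTER_CUBIC)]))
W=cloud('scene',d2,T2); hsv=cv2.cvtColor(im2,cv2.COLOR_BGR2HSV)
u=np.array([np.cos(.297),np.sin(.297)])
for W,i in ((W,im2),(cloud('wrist',d,T),im)):
    h=cv2.cvtColor(i,cv2.COLOR_BGR2HSV); m=(h[...,0]>4)&(h[...,0]<18)&(h[...,1]>180)&(np.hypot(W[...,0]-.53,W[...,1]-.055)<.09)&(W[...,2]>.025)
    P=W[m]; 
    if len(P)>10: x=(P[:,:2]-[.5895,.0014])@u; print(len(P),np.arctan(np.polyfit(x,P[:,2],1)[0]),x.min(),x.max())
E
```

```text
time: 10.55
tcp_pos: [0.5037, 0.0458, 0.0993]
ee_rot: [-3.142, 0.001, 0.295]
ft_force: [-0.5, -1.4, 4.7]
grip_width: 0.0001
grip_force: 1.9
time: 11.18
tcp_pos: [0.5038, 0.0466, 0.0691]
ee_rot: [3.141, 0.001, 0.296]
ft_force: [-3.7, -2.4, 6.4]
grip_width: -0.0002
grip_force: 2.9
[-3.66228204 -2.43918927  6.43234228]
158 -0.028095712704155045 -0.08707727567583401 -0.03791057580655403
4317 0.05308933073683699 -0.07976125778186778 -0.013470349744722863
```

View pics/press.png

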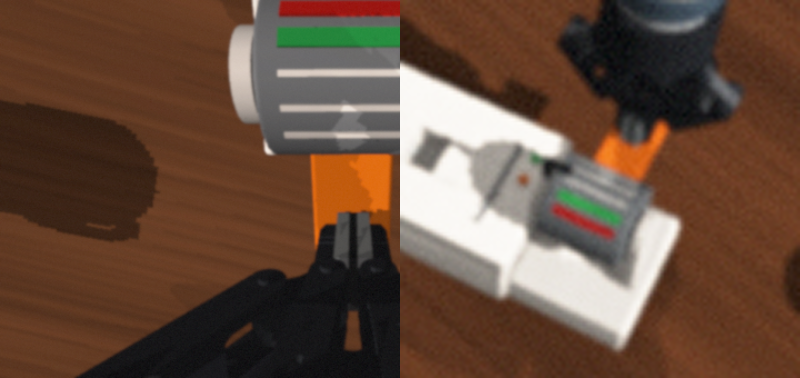

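The paddle is pressed, but green doesn't look to be under the pointer yet: it's at (338,37) in the wrist crop and (590,208) in the scene crop. I'll measure the dial angle from the marks in 3D.

```bash
cat > ang.py <<'E'
from h import *
u=np.array([np.cos(.297),np.sin(.297)]); v=np.array([-u[1],u[0]])
s=get_state(); print('t',s['time'],s['tcp_pos'].round(4),s['ft_force'].round(1))
for n in ['wrist','scene','side']:
    im,d,T=look(n); W=cloud(n,d,T); h=cv2.cvtColor(im,cv2.COLOR_BGR2HSV)
    x=(W[...,:2]-[.5895,.0014])@u; y=(W[...,:2]-[.5895,.0014])@v; z=W[...,2]
    dr=(np.hypot(x,z-.085)<.042)&(y>.045)&(y<.098)
    for nm,m in (('green',(h[...,0]>45)&(h[...,0]<85)&(h[...,1]>110)),('red',((h[...,0]<4)|(h[...,0]>174))&(h[...,1]>150))):
        k=m&dr
        if k.sum()>4: print(n,nm,k.sum(),'angle from top to back',np.median(np.arctan2(x[k],z[k]-.085)).round(3), np.median(np.hypot(x[k],z[k]-.085)).round(3))
    o=(h[...,0]>4)&(h[...,0]<18)&(h[...,1]>180)&(y>.05)&(y<.09)&(x>-.11)&(x<-.025)&(z>.02)
    for a in np.arange(-.1,-.02,.01):
        k=o&(x>=a)&(x<a+.01)
        if k.sum()>4: print('  ',n,round(a+.005,3),k.sum(),np.median(z[k]).round(4))
    cv2.imwrite(f'pics/{n}_a.png',im)
E
python3 ang.py
```

```text
t 11.275 [0.5038 0.0466 0.0694] [-4.2 -3.5  6.4]
wrist green 2357 angle from top to back 0.445 0.03
wrist red 1795 angle from top to back 0.792 0.03
   wrist -0.075 46 0.0817
   wrist -0.065 495 0.083
   wrist -0.055 1245 0.0837
   wrist -0.045 1365 0.0844
   wrist -0.035 1159 0.0851
   wrist -0.025 19 0.096
scene green 45 angle from top to back 0.394 0.032
scene red 38 angle from top to back 0.729 0.031
   scene -0.085 7 0.0823
   scene -0.075 11 0.0834
   scene -0.065 30 0.0859
   scene -0.055 51 0.0858
   scene -0.045 49 0.0862
   scene -0.035 11 0.0876
side green 12 angle from top to back 0.442 0.029
   side -0.095 35 0.0804
   side -0.085 34 0.0813
   side -0.075 20 0.0806
   side -0.065 13 0.082
   side -0.055 20 0.084
   side -0.045 35 0.0842
   side -0.035 30 0.0847
```

```bash
python3 - <<'E'
import cv2,numpy as np
a=cv2.imread('pics/side_a.png')[140:270,220:340]; b=cv2.imread('pics/wrist_a.png')[90:400,100:410]
cv2.imwrite('pics/v8.png',np.hstack([cv2.resize(a,(400,433),interpolation=cv2.INTER_CUBIC),cv2.resize(b,(400,433))]))
E
```

```text
(no output)
```

View pics/v8.png

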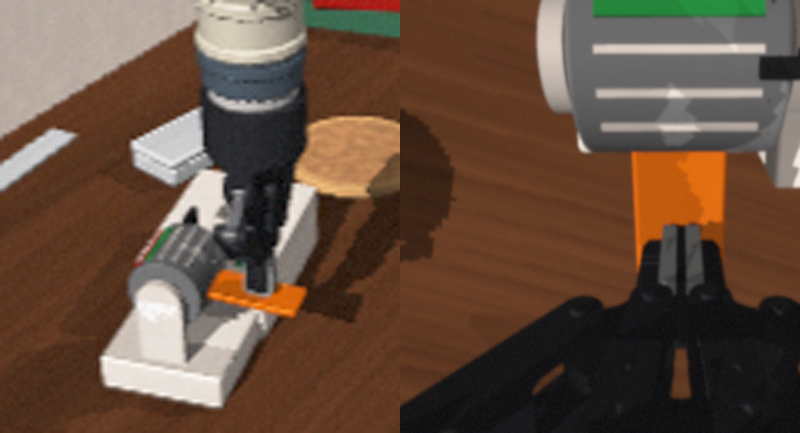

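The fingertips do rest on top of the paddle (left half, (262,285)), with the dial at about 0.62 and green not yet under the pointer. I'll push on in small steps and watch the angle.

```bash
python3 -m pendant '[{"dx":0,"dy":0,"dz":-0.3,"wx":0,"wy":0,"wz":0,"claw":0},{"dx":0,"dy":0,"dz":-0.6,"wx":0,"wy":0,"wz":0,"claw":0},{"dx":0,"dy":0,"dz":-0.8,"wx":0,"wy":0,"wz":0,"claw":0},{"dx":0,"dy":0,"dz":-0.8,"wx":0,"wy":0,"wz":0,"claw":0}]' ; python3 ang.py | grep -v ' -0'
```

```text
time: 11.92
tcp_pos: [0.5046, 0.0468, 0.0618]
ee_rot: [3.141, -0.001, 0.296]
ft_force: [-2.2, -1.0, 7.5]
grip_width: -0.0002
grip_force: 3.8
t 11.925 [0.5046 0.0468 0.0618] [-2.2 -1.   7.5]
wrist green 2777 angle from top to back 0.32 0.03
wrist red 2340 angle from top to back 0.665 0.03
scene green 47 angle from top to back 0.258 0.032
scene red 41 angle from top to back 0.619 0.031
side green 17 angle from top to back 0.342 0.029
```

The dial follows at about 0.016 rad/mm and is now near 0.75. I'll push on while sliding 8 mm outward along the paddle, so the gripper body stays clear of the drum.

```bash
python3 -m pendant '[{"dx":-0.2,"dy":-0.1,"dz":-0.4,"wx":0,"wy":0,"wz":0,"claw":0},{"dx":-0.4,"dy":-0.15,"dz":-0.8,"wx":0,"wy":0,"wz":0,"claw":0},{"dx":-0.6,"dy":-0.2,"dz":-1.2,"wx":0,"wy":0,"wz":0,"claw":0},{"dx":-0.8,"dy":-0.25,"dz":-1.6,"wx":0,"wy":0,"wz":0,"claw":0},{"dx":-0.8,"dy":-0.25,"dz":-1.6,"wx":0,"wy":0,"wz":0,"claw":0}]' ; python3 ang.py | grep -v ' -0'
```

```text
time: 12.7
tcp_pos: [0.4972, 0.0443, 0.046]
ee_rot: [3.141, -0.002, 0.296]
ft_force: [-0.7, -1.2, 6.5]
grip_width: -0.0
grip_force: 3.0
t 12.7 [0.4972 0.0443 0.046 ] [-0.7 -1.2  6.5]
wrist green 4113 angle from top to back 0.124 0.031
wrist red 3895 angle from top to back 0.467 0.03
scene green 43 angle from top to back 0.088 0.032
scene red 41 angle from top to back 0.421 0.032
side green 19 angle from top to back 0.106 0.03
side red 11 angle from top to back 0.476 0.029
```

The dial is at about 0.94. Another 7 mm.

```bash
python3 -m pendant '[{"dx":0,"dy":0,"dz":-0.2,"wx":0,"wy":0,"wz":0,"claw":0},{"dx":0,"dy":0,"dz":-0.45,"wx":0,"wy":0,"wz":0,"claw":0},{"dx":0,"dy":0,"dz":-0.7,"wx":0,"wy":0,"wz":0,"claw":0},{"dx":0,"dy":0,"dz":-0.7,"wx":0,"wy":0,"wz":0,"claw":0},{"dx":0,"dy":0,"dz":-0.7,"wx":0,"wy":0,"wz":0,"claw":0}]' ; python3 ang.py | grep -v '\.0.5 '; python3 - <<'E'
import cv2,numpy as np
a=cv2.imread('pics/scene_a.png')[190:300,300:416]; b=cv2.imread('pics/wrist_a.png')[0:360,60:400]
cv2.imwrite('pics/v9.png',np.hstack([cv2.resize(a,(400,400),interpolation=cv2.INTER_CUBIC),cv2.resize(b,(400,400))]))
E
```

```text
time: 13.48
tcp_pos: [0.4973, 0.0443, 0.039]
ee_rot: [3.141, -0.002, 0.296]
ft_force: [-1.4, -0.4, 6.8]
grip_width: 0.0001
grip_force: 3.1
t 13.475 [0.4973 0.0443 0.039 ] [-1.4 -0.4  6.8]
wrist green 4710 angle from top to back 0.038 0.031
wrist red 4767 angle from top to back 0.382 0.03
scene green 44 angle from top to back -0.008 0.032
scene red 40 angle from top to back 0.333 0.032
side green 22 angle from top to back 0.004 0.03
side red 15 angle from top to back 0.395 0.029
```

View pics/v9.png

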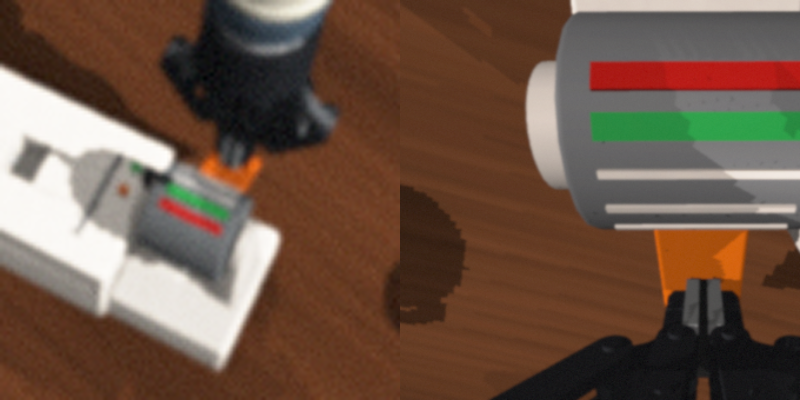

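Green is now at the top of the drum, beside the pointer (left (197,195), right (690,127)), so the dial is at about 1.04, held with about 7 N. I'll hold, re-check the plug and hand in.

```bash
python3 -m pendant '[{"dx":0,"dy":0,"dz":0,"wx":0,"wy":0,"wz":0,"claw":0},{"dx":0,"dy":0,"dz":0,"wx":0,"wy":0,"wz":0,"claw":0},{"dx":0,"dy":0,"dz":0,"wx":0,"wy":0,"wz":0,"claw":0},{"dx":0,"dy":0,"dz":0,"wx":0,"wy":0,"wz":0,"claw":0}]'; python3 ang.py | grep -E 't |green'; python3 - <<'E'
from h import *
im,d,T=look('side'); spots('side',T,['plug','coaster'])
print(sign_off())
E
```

```text
time: 14.12
tcp_pos: [0.4973, 0.0444, 0.0391]
ee_rot: [3.141, -0.003, 0.296]
ft_force: [0.5, -1.1, 7.9]
grip_width: -0.0002
grip_force: 3.1
t 14.125 [0.4973 0.0444 0.0391] [ 0.5 -1.1  7.9]
wrist green 4655 angle from top to back 0.038 0.031
wrist red 4767 angle from top to back 0.382 0.03
   wrist -0.085 14 0.0442
   wrist -0.075 224 0.0503
   wrist -0.065 831 0.0551
   wrist -0.055 1127 0.0597
   wrist -0.045 1354 0.065
   wrist -0.035 173 0.0679
scene green 43 angle from top to back 0.01 0.032
side green 22 angle from top to back 0.029 0.03
side plug 0.55 [ 0.428 -0.295  0.054] [383, 187]
side coaster 0.66 [ 0.428 -0.287  0.011] [381, 199]
side coaster 0.59 [ 0.601 -0.264  0.014] [330, 186]
the job is handed in; nothing more can be done
None
```

I handed the job in at about 14 s of the 51 s allowed. The plug stands upright near the middle of the small wooden coaster, and the arm is holding the dial at the third click (about 1.03 rad, pressing with about 7 N); I have not seen the judging result.

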